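Find the rocking canister lid and press it home

TASK

One of the four blue canister lids on the topping station is not seated: press lightly near the edge of one lid after another until you find the one that rocks, then press that lid down on its middle until it is fully home, level and firm. Only press with the fingertips: do not lift or drag any lid off its canister, and leave the sauce bottle, the cup and the brush where they are.

Things in the scene. Friction and masses are not known exactly. Their poses are not given: they have to be found in the camera images.
- station: Fixed low aluminium block, 250 x 250 x 55 mm: a food stall's topping station; origin at the centre of its underside, z up, x away from its wooden front strip. Four steel canisters (82 mm across, closed flat tops) stand in it, two by two, 115 mm apart along its x and y, about 30 mm out of the block; their heights differ by a few mm by chance.
- lid1_top (a point): Centre of the top face of the near left lid (as seen from the block's front strip); z is the lid's upward axis. Loose round blue cap, flat, white dot in the middle, 94 mm across, 6 mm thick, about 120 g; its 16 mm deep skirt goes over the canister with 3 mm of play all round. Top 88 to 94 mm above the worktop, level at the start. Any of the four may be the loose one; height does not tell.
- well1 (a point): Point fixed to the station on the vertical axis of the near left canister, 95 mm above the worktop (about the height of the lid's top). A seated lid rests on the whole canister top and does not tilt. The loose lid, pushed with 1 to 5 N some 32 mm from its middle, goes down there by about 3 mm and tilts about 0.15 rad, and falls level again when let go.
- lid2_top (a point): Centre of the top face of the near right lid (as seen from the block's front strip); z is the lid's upward axis. Loose round blue cap, flat, white dot in the middle, 94 mm across, 6 mm thick, about 120 g; its 16 mm deep skirt goes over the canister with 3 mm of play all round. Top 88 to 94 mm above the worktop, level at the start. Any of the four may be the loose one; height does not tell.
- well2 (a point): Point fixed to the station on the vertical axis of the near right canister, 95 mm above the worktop (about the height of the lid's top). A seated lid rests on the whole canister top and does not tilt. The loose lid, pushed with 1 to 5 N some 32 mm from its middle, goes down there by about 3 mm and tilts about 0.15 rad, and falls level again when let go.
- lid3_top (a point): Centre of the top face of the far left lid (as seen from the block's front strip); z is the lid's upward axis. Loose round blue cap, flat, white dot in the middle, 94 mm across, 6 mm thick, about 120 g; its 16 mm deep skirt goes over the canister with 3 mm of play all round. Top 88 to 94 mm above the worktop, level at the start. Any of the four may be the loose one; height does not tell.
- well3 (a point): Point fixed to the station on the vertical axis of the far left canister, 95 mm above the worktop (about the height of the lid's top). A seated lid rests on the whole canister top and does not tilt. The loose lid, pushed with 1 to 5 N some 32 mm from its middle, goes down there by about 3 mm and tilts about 0.15 rad, and falls level again when let go.
- lid4_top (a point): Centre of the top face of the far right lid (as seen from the block's front strip); z is the lid's upward axis. Loose round blue cap, flat, white dot in the middle, 94 mm across, 6 mm thick, about 120 g; its 16 mm deep skirt goes over the canister with 3 mm of play all round. Top 88 to 94 mm above the worktop, level at the start. Any of the four may be the loose one; height does not tell.
- well4 (a point): Point fixed to the station on the vertical axis of the far right canister, 95 mm above the worktop (about the height of the lid's top). A seated lid rests on the whole canister top and does not tilt. The loose lid, pushed with 1 to 5 N some 32 mm from its middle, goes down there by about 3 mm and tilts about 0.15 rad, and falls level again when let go.
- catch (a joint): Travel (m) of the stiff round catch, 20 mm across, that stands 5 mm up in the middle of the loose lid's canister, hidden under it: 0 up (lid rests on it and rocks), 0.005 pushed in, lid sitting on the canister. It yields to about 9 N on the lid's middle (plus 60 N per m/s of speed), and stays where it is left.
- sauce_mid (a point): Bystander: amber sauce bottle with red cap, 56 mm across, 150 mm high, standing to the right of the station, towards its far side; point half-way up.
- cup_mid (a point): Bystander: white cup, 70 mm across, 70 mm high, standing to the right of the station, towards its near side; point half-way up.
- brush_grip (a point): Bystander: oil brush, 200 mm long, lying on the worktop to the left of the station; point on its handle.
There are look-alikes about, which are no part of the job. Leave any pink look-alike of the part that bears lid1_top alone. What is shaped like the part that bears lid4_top but orange is not meant.

How it is judged:
On the way, in this order (a step that is already met when the one before it is completed fails the run):
1. a lid has been rocked by pressing near its edge, its catch still up (angle between any of lid1_top, lid2_top, lid3_top, lid4_top's own z axis and vertical above 0.06 rad and value of joint catch below 0.0042 m), for 0.1 s.
2. the rocking lid is pushed home and level (value of joint catch above 0.0042 m and angle between each of lid1_top, lid2_top, lid3_top, lid4_top's own z axis and vertical below 0.03 rad), for 0.2 s.
At the end, for the whole second after the job is handed in: The catch under the loose lid is pushed in by more than 4.2 of 5 mm, all four lids are level within 0.03 rad and each within 8 mm of its canister's axis (all of step 2 and horizontal distance between lid1_top and well1 below 0.008 m and horizontal distance between lid2_top and well2 below 0.008 m and horizontal distance between lid3_top and well3 below 0.008 m and horizontal distance between lid4_top and well4 below 0.008 m); the robot touches nothing.
It fails at once if a lid is lifted or carried (moved more than 20 mm) (distance of any of lid1_top, lid2_top, lid3_top, lid4_top from where it was at the start of the episode above 0.02 m).
It fails at once if the sauce bottle is moved by more than 20 mm (distance of sauce_mid from where it was at the start of the episode above 0.02 m).
It fails at once if the cup is moved by more than 20 mm (distance of cup_mid from where it was at the start of the episode above 0.02 m).
It fails at once if the brush is moved by more than 20 mm (distance of brush_grip from where it was at the start of the episode above 0.02 m).
It also fails if it takes over 51 s, if anything falls off the work surface, if the arm or the gripper's body presses on something with over 40 N, if the wrist force passes 120 N, or if a joint passes its speed limit or range.

ROBOT

A 7-joint arm with a two-finger parallel gripper is mounted at the origin on the work surface. World frame = base frame: x ahead of the robot, y to its left, z up, the work surface at z = 0. Lengths are in m, angles in rad, forces in N, time in s.
With the tool pointing down it reaches from about 0.425 to 0.875 m from the base axis. Payload 4.7 kg.
Tool frame: the origin (TCP) lies midway between the tips of the shut fingers; the grasp point (between the pads) lies 19 mm behind it; z points along the fingers, y is the direction in which the jaws open and shut (so a half turn about z gives the same grasp; the last joint's range is limited). The gripper opens to 87 mm and grips with 3 to 60 N. Pads are 19 mm wide; open, the fingers measure 117 mm over their backs; the gripper's body (75 mm by 190 mm) begins 51 mm behind the grasp point.
Start: joints at [-1.139, 0.321, -0.07, 1.45, 0.023, 1.371, -0.057], TCP at [0.264, 0.594, 0.223] pointing down, gripper open.
Joint ranges: [-2.86, 2.86], [-0.3, 2.09], [-1.38, 1.24], [0.06, 2.45], [-1.56, 4.7], [0.09, 2.05], [-2.69, 2.69]. Speed limits (rad/s): [2.57, 2.57, 3.14, 3.14, 3.14, 3.14, 3.14].

INTERFACE

Orientations are given as a rotation vector (axis times angle).
In Python, from bench import get_state, eyes, job gives the robot as it stands. The module is installed in compiled form; this text tells all that it offers.
- The arm moves only by the shell command python3 -m jog 'ROWS' [FORCE]. ROWS is JSON, a list that holds one entry, the list of rows, each a list of 5 numbers: the opening, from 0 (shut) to 1 (fully open), then the shift along the tool's x, y, z in units of 40 mm (1.0 is 40 mm), then the turn about the tool's z in units of 5 degrees (1.0 is 5 degrees). In form: [[[jaw, dx, dy, dz, turn], ...]]. A call has 1 to 10 rows; each row shifts and turns the commanded pose from where the row before left it, along the tool's axes as they then stand; what a row does not reach is not made up. A row lasts 1/8 s, in which the tool goes at most 62.5 mm and 10.7 degrees, less where a joint would pass 70% of its speed; a pose out of reach is approached as far as the arm can. A call is refused whole if a number of a shift passes 1 or a number of a turn 1, either way. A call with a gripper value outside its range is refused whole. The fingers move at their own pace and stop on an object; FORCE is the grip in N (left out, the last holds). Time passes only in rows, so rows that do not move let the fingers close. It gives the time, the measured TCP pose, the force and the opening at its end, in the units of the state.
- get_state(): the state, without advancing time (a new reading comes with each control period).
- eyes.get_image(name): name is "side" or "top" or "wrist"; returns (picture, depth): 384x512x3 uint8, red, green, blue; 384x512 float32, m along the optical axis (not along the pixel's ray), 0 where there is no reading.
- eyes.camera_params(name): a dict with "camera_matrix" (3x3 intrinsics, pixels), "pose" (4x4, takes a point from camera to world coordinates); the wrist camera has in their place "mount" (4x4, takes a point from camera to tool coordinates, whose origin is the TCP and whose axes are the flange's). Camera axes: x right, y down, z forward; pixel columns grow to the right and rows downward; lengths in m; the calibration is good to about 2 mm. A picture is of the moment at which its call begins: read the wrist's pose just before it. camera_params takes no time and is no camera call.
- job.close_job(): hands the job in, once; it reports no verdict.
The state is a dict: "time": time; "joint_positions": joint angles; "qd": joint speeds; "joint_torque": joint torques, N m; "position": TCP position; "tool_rot": TCP orientation; "ft_force": force on the tool from outside, world axes, zero at the start; "torque": the same for the moment, N m; "grip_width": opening from 0.0 (shut) to 1.0 (fully open).
Only numpy, scipy, OpenCV 4.12 (cv2) and the standard library are available. Lean on these libraries where they do the work, as an engineer would, in place of code of your own. Each camera call takes 0.05 s, during which the arm holds its last target. There are 200 camera calls.

## Working session

There is one attempt and no reset: what is moved stays moved. The work goes in short steps, Python scripts to look and compute and a shell command to move; the robot and the scene stay as the last step left them, time stands still between calls to the robot, and variables do not carry over. Pictures are saved under pics/ and viewed, about 8 in all and at most 12, crops included, and the job is handed in when it is done.

```bash
mkdir -p pics; cat > h.py <<'E'
import numpy as np,cv2
from scipy.spatial.transform import Rotation as R
from bench import get_state,eyes,job
def grab(name,fn=None):
    s=get_state(); im,d=eyes.get_image(name); p=eyes.camera_params(name)
    if name=="wrist":
        T=np.eye(4);T[:3,:3]=R.from_rotvec(s["tool_rot"]).as_matrix();T[:3,3]=s["position"];P=T@p["mount"]
    else: P=p["pose"]
    if fn: cv2.imwrite("pics/"+fn,im[:,:,::-1])
    return im,d,np.array(p["camera_matrix"]),np.array(P)
def pts(d,K,P):
    v,u=np.mgrid[:d.shape[0],:d.shape[1]]
    c=np.stack([(u-K[0,2])/K[0,0]*d,(v-K[1,2])/K[1,1]*d,d],-1)
    return c@P[:3,:3].T+P[:3,3]
E
python3 - <<'E'
from h import *
s=get_state();print({k:np.round(v,3) for k,v in s.items()})
im,d,K,P=grab("top","top.png");np.savez("top.npz",im=im,d=d,K=K,P=P)
X=pts(d,K,P)
hsv=cv2.cvtColor(im,cv2.COLOR_RGB2HSV)
m=((hsv[...,0]>95)&(hsv[...,0]<130)&(hsv[...,1]>100)&(hsv[...,2]>60)).astype(np.uint8)
n,l,st,c=cv2.connectedComponentsWithStats(m)
for i in range(1,n):
    if st[i,4]>80:
        q=X[(l==i)&(d>0)];print(st[i],c[i].round(1),np.median(q,0).round(4),q.min(0).round(3),q.max(0).round(3))
E
```

```text
{'time': np.float64(0.0), 'joint_positions': array([-1.139,  0.322, -0.07 ,  1.452,  0.023,  1.371, -0.057]), 'qd': array([ 0.002, -0.002,  0.001,  0.001,  0.003, -0.   ,  0.001]), 'joint_torque': array([-1.0000e-03, -4.9129e+01, -4.0400e-01, -3.1253e+01, -6.4000e-02,
        4.4000e-02,  0.0000e+00]), 'position': array([0.264, 0.594, 0.221]), 'tool_rot': array([-6.510e-01, -3.073e+00,  3.000e-03]), 'ft_force': array([ 0.293, -0.321,  0.564]), 'torque': array([ 0.005, -0.041, -0.045]), 'grip_width': np.float64(0.997)}
[260 153  35  35 852] [276.6 169.7] [ 0.6081 -0.0681  0.0901] [ 0.563 -0.115  0.069] [ 0.653 -0.025  0.096]
[301 162  36  35 900] [318.5 179. ] [ 0.5807 -0.1787  0.0923] [ 0.536 -0.226  0.071] [ 0.627 -0.134  0.099]
[251 195  34  34 850] [267.5 211.4] [ 0.4985 -0.0421  0.091 ] [ 0.454 -0.087  0.085] [0.542 0.001 0.097]
[292 204  36  35 901] [309.4 220.7] [ 0.4711 -0.1519  0.0908] [ 0.426 -0.2    0.068] [ 0.516 -0.107  0.096]
```

View pics/top.png

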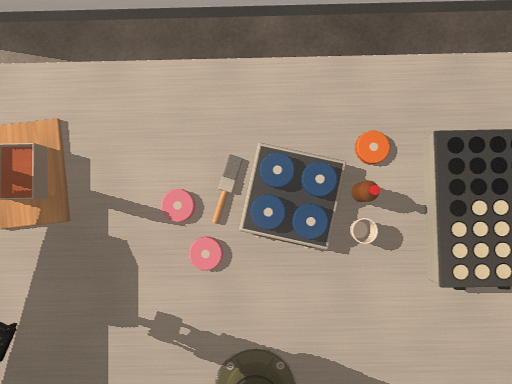

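Seen in the top picture: the four blue lids are at (277,170), (319,179), (268,211) and (310,221). They sit about 113 mm apart with tops at about 0.091 m, which fits the description. The look-alikes are pink at (178,205) and (206,254) and orange at (372,147), all off the station. The bottle is at (366,191), the cup at (364,231) and the brush at (230,187).

Next I move over the station centre (about 0.54, -0.11) with the jaws shut.

```bash
python3 -m jog '[[[0,-1,-1,-0.2,0],[0,-1,-1,-0.2,0],[0,-1,-1,0,0],[0,-1,-1,0,0],[0,-1,-1,0,0],[0,-1,-1,0,0],[0,-1,-1,0,0],[0,-1,-1,0,0],[0,-1,-1,0,0],[0,-1,-1,0,0]]]' 10
python3 -m jog '[[[0,-1,-1,0,0],[0,-1,-1,0,0],[0,-1,-1,0,0],[0,-0.4,-0.2,0,0],[0,0,0,0,0],[0,0,0,0,0]]]'
python3 - <<'E'
from h import *
im,d,K,P=grab("wrist","w1.png");X=pts(d,K,P)
s=get_state();print({k:np.round(s[k],4) for k in("time","position","tool_rot","ft_force","grip_width","joint_positions")})
hsv=cv2.cvtColor(im,cv2.COLOR_RGB2HSV)
m=((hsv[...,0]>95)&(hsv[...,0]<130)&(hsv[...,1]>100)&(hsv[...,2]>60)&(d>0)&(X[...,2]>.084)).astype(np.uint8)
n,l,st,c=cv2.connectedComponentsWithStats(m)
for i in range(1,n):
    if st[i,4]>500:
        q=X[l==i];(cc,r)=cv2.minEnclosingCircle((q[:,:2]*1000).astype(np.float32));print(st[i],np.round(cc,1),round(r,1),np.median(q[:,2]).round(4))
E
```

```text
time: 1.3
position: [0.4671, 0.0644, 0.2382]
tool_rot: [-0.651, -3.073, -0.0]
ft_force: [0.7, 0.8, 0.5]
grip_width: 0.017
time: 2.05
position: [0.5389, -0.1046, 0.238]
tool_rot: [-0.649, -3.072, -0.001]
ft_force: [-0.0, 1.0, 0.2]
grip_width: 0.005
{'time': np.float64(2.1), 'position': array([ 0.539 , -0.1044,  0.2382]), 'tool_rot': array([-6.4810e-01, -3.0731e+00, -1.0000e-03]), 'ft_force': array([ 0.1119, -0.2498, -0.422 ]), 'grip_width': np.float64(0.006), 'joint_positions': array([-0.4288,  0.1021,  0.6185,  1.7011, -0.0612,  1.3585,  1.3553])}
[ 251   76   87   90 5660] [498.1 -42.6] 46.8 0.0903
[ 147   97   86   87 5372] [ 471.4 -154.2] 46.9 0.0903
[ 269  181   78   63 3729] [578.6 -65.8] 73.2 0.0898
[ 175  199   78   45 2417] [ 536.4 -160.2] 73.6 0.0917
```

View pics/w1.png

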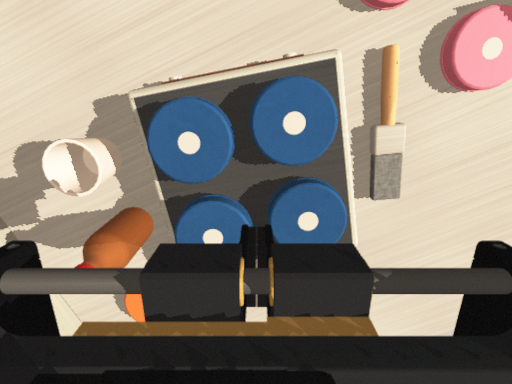

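The picture shows the near lids C at (295,121) and D at (189,142), the far lids A at (308,221) and B at (213,237), and the front strip at the top. Cup, bottle, brush and a pink lid are all off the station.

I'll press each lid on its far side (station +x), so the wrist camera keeps the lid in view. C comes first.

```bash
cat > meas.py <<'E'
from h import *
import sys
L={"A":(.609,-.0695),"B":(.582,-.1805),"C":(.498,-.0426),"D":(.471,-.154)}
def tilt(fn=None):
    im,d,K,P=grab("wrist",fn);X=pts(d,K,P);hsv=cv2.cvtColor(im,cv2.COLOR_RGB2HSV)
    m=(hsv[...,0]>95)&(hsv[...,0]<130)&(hsv[...,1]>100)&(hsv[...,2]>40)&(d>0)&(X[...,2]>.075)&(X[...,2]<.11)
    for k,c in L.items():
        q=X[m&(np.hypot(X[...,0]-c[0],X[...,1]-c[1])<.042)]
        if len(q)<300: print(k,"few",len(q));continue
        for _ in range(4):
            s=np.linalg.lstsq(np.c_[q[:,:2]-c,np.ones(len(q))],q[:,2],rcond=None)[0]
            e=q[:,2]-np.c_[q[:,:2]-c,np.ones(len(q))]@s; q=q[abs(e)<max(.002,2*e.std())]
        print(k,len(q),"tilt",np.hypot(*s[:2]).round(3),"zc",s[2].round(4))
def to(x,y,z):
    s=get_state();r=R.from_rotvec(s["tool_rot"]);dd=r.inv().apply(np.array([x,y,z])-s["position"])/.04
    print("t",round(float(s["time"]),2),"pos",np.round(s["position"],4),"f",np.round(s["ft_force"],2),"delta units",dd.round(2))
E
python3 -m jog '[[[0,0.78,0.7,0.8,0],[0,0,0.45,1,0],[0,0,0,1,0],[0,0,0,0.6,0],[0,0,0,0,0],[0,0,0,0,0]]]'
python3 -c "
from meas import *
tilt();to(.529,-.05,.09)"
```

```text
time: 2.85
position: [0.5303, -0.0506, 0.1038]
tool_rot: [0.65, 3.072, 0.001]
ft_force: [0.9, -0.1, 0.2]
grip_width: 0.008
A few 281
B 792 tilt 0.005 zc 0.0917
C 11238 tilt 0.001 zc 0.0904
D 10611 tilt 0.0 zc 0.0904
t 2.9 pos [ 0.5306 -0.0508  0.1041] f [-0.43  0.2   0.65] delta units [0.05 0.   0.35]
```

```bash
python3 -m jog '[[[0,0,0,0.3,0],[0,0,0,0.05,0],[0,0,0,0,0],[0,0,0,0,0]]]'
python3 -c "
from meas import *
tilt();to(.529,-.05,.087)"
```

```text
time: 3.4
position: [0.5308, -0.0511, 0.0904]
tool_rot: [0.651, 3.071, 0.003]
ft_force: [-2.9, 1.2, 11.2]
grip_width: 0.006
A few 290
B few 143
C 12570 tilt 0.001 zc 0.0904
D 10811 tilt 0.001 zc 0.0904
t 3.45 pos [ 0.5308 -0.0511  0.0904] f [-2.69 -0.65 10.94] delta units [0.05 0.01 0.09]
```

```bash
python3 -m jog '[[[0,0,0,-0.4,0],[0,-0.2,-1,0,0],[0,-0.2,-1,0,0],[0,-0.06,-0.8,0,0],[0,0,0,0.1,0],[0,0,0,0.2,0],[0,0,0,0.08,0],[0,0,0,0,0],[0,0,0,0,0]]]'
python3 -c "
from meas import *
tilt();to(.502,-.1615,.0885)"
```

```text
time: 4.58
position: [0.5012, -0.1598, 0.0905]
tool_rot: [-0.648, -3.073, -0.002]
ft_force: [-4.6, 1.7, 12.6]
grip_width: 0.004
A 2464 tilt 0.003 zc 0.0899
B few 289
C 14817 tilt 0.0 zc 0.0905
D 11943 tilt 0.001 zc 0.0905
t 4.62 pos [ 0.5012 -0.1598  0.0905] f [-4.24  1.75 12.46] delta units [-0.04 -0.03  0.05]
```

```bash
python3 -m jog '[[[0,0,0,-0.5,0],[0,-0.6,0.8,0,0],[0,-0.6,0.8,0,0],[0,-0.6,0.85,0,0],[0,-0.56,0.85,0,0],[0,0,0,0.2,0],[0,0,0,0.2,0],[0,0,0,0.07,0],[0,0,0,0.02,0],[0,0,0,0,0]]]'
python3 -c "
from meas import *
tilt();to(.641,-.077,.0885)"
```

```text
time: 5.88
position: [0.6407, -0.0793, 0.0902]
tool_rot: [0.653, 3.072, 0.0]
ft_force: [0.7, 0.0, -0.7]
grip_width: 0.009
A 12475 tilt 0.001 zc 0.0899
B 10854 tilt 0.0 zc 0.0919
C 7215 tilt 0.002 zc 0.0903
D 5877 tilt 0.006 zc 0.0903
t 5.92 pos [ 0.6408 -0.0791  0.0902] f [-0.16  0.43  0.42] delta units [0.02 0.05 0.04]
```

Just at contact; down 1.5 mm.

```bash
python3 -m jog '[[[0,0,0,0.04,0],[0,0,0,0,0],[0,0,0,0,0]]]'
python3 -c "
from meas import *
tilt();to(.641,-.077,.0885)"
```

```text
time: 6.3
position: [0.6412, -0.0789, 0.0885]
tool_rot: [0.651, 3.072, 0.0]
ft_force: [0.7, 0.4, 1.1]
grip_width: 0.007
A 12654 tilt 0.094 zc 0.0907
B 10736 tilt 0.001 zc 0.0918
C 7069 tilt 0.002 zc 0.0903
D 5631 tilt 0.004 zc 0.0903
t 6.35 pos [ 0.6411 -0.0789  0.0885] f [1.16 0.03 1.33] delta units [ 0.02  0.04 -0.  ]
```

Lid A (far left, lid3) rocks: it tilts 0.094 rad at about 1 N. I'll hold it a little longer, release it, and move over its middle.

```bash
python3 -m jog '[[[0,0,0,0.015,0],[0,0,0,0,0],[0,0,0,0,0],[0,0,0,-0.25,0],[0,0,0,-0.25,0],[0,0,0,0,0],[0,0,0,0,0]]]'
python3 -c "
from meas import *
im,d,K,P=grab('wrist','w2.png');tilt()
X=pts(d,K,P)
w=(im.min(-1)>150)&(X[...,2]>.085)&(X[...,2]<.097)
n,l,st,c=cv2.connectedComponentsWithStats(w.astype(np.uint8))
for i in range(1,n):
  if st[i,4]>60: print(st[i],X[l==i].mean(0).round(4))
to(.609,-.0695,.09)"
```

```text
time: 7.22
position: [0.6406, -0.0786, 0.1075]
tool_rot: [-0.651, -3.073, -0.0]
ft_force: [-0.0, 0.2, -0.0]
grip_width: 0.004
A 10839 tilt 0.003 zc 0.0899
B 10435 tilt 0.0 zc 0.0918
C 7219 tilt 0.0 zc 0.0904
D 6775 tilt 0.0 zc 0.0904
[   0    1   32   50 1249] [ 0.4731 -0.1524  0.0907]
[194   0  33   9 196] [ 0.5071 -0.0469  0.0907]
[ 232  167   37   36 1039] [ 0.6098 -0.0696  0.0902]
t 7.33 pos [ 0.6405 -0.0786  0.1072] f [-0.41  0.37 -0.01] delta units [ 0.81 -0.11  0.43]
```

View pics/w2.png

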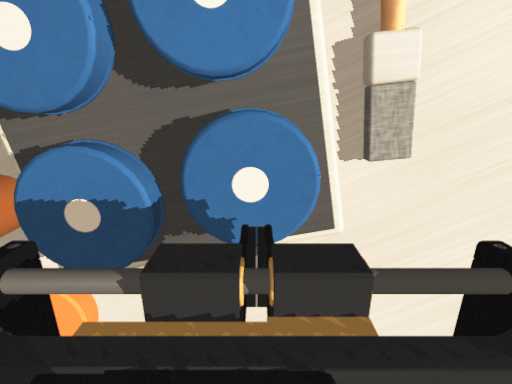

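```bash
python3 -m jog '[[[0,0.79,-0.11,0,0],[0,0,0,0.2,0],[0,0,0,0.2,0],[0,0,0,0.03,0],[0,0,0,0.03,0],[0,0,0,0.03,0],[0,0,0,0,0],[0,0,0,0,0]]]'
python3 -c "
from meas import *
tilt();to(.6098,-.0696,.0849)"
```

```text
time: 8.32
position: [0.6104, -0.0699, 0.0889]
tool_rot: [-0.652, -3.073, -0.001]
ft_force: [-3.5, 1.1, 6.7]
grip_width: 0.005
A 6762 tilt 0.002 zc 0.0888
B 7113 tilt 0.001 zc 0.0919
C 15131 tilt 0.001 zc 0.0904
D 9913 tilt 0.001 zc 0.0904
t 8.38 pos [ 0.6104 -0.07    0.0888] f [-3.07  0.87  7.59] delta units [0.02 0.   0.1 ]
```

```bash
python3 -m jog '[[[0,0,0,0.03,0],[0,0,0,0.03,0],[0,0,0,0.03,0],[0,0,0,0.03,0],[0,0,0,0.02,0],[0,0,0,0,0],[0,0,0,0,0]]]'
python3 -c "
from meas import *
tilt();to(.6098,-.0696,.0849)"
```

```text
time: 9.25
position: [0.6104, -0.0699, 0.0851]
tool_rot: [-0.652, -3.073, -0.002]
ft_force: [-7.0, 1.3, 16.6]
grip_width: 0.004
A 6766 tilt 0.0 zc 0.0851
B 7050 tilt 0.0 zc 0.0919
C 15466 tilt 0.0 zc 0.0904
D 9615 tilt 0.003 zc 0.0903
t 9.3 pos [ 0.6104 -0.0699  0.0851] f [-7.92  2.19 17.19] delta units [0.02 0.   0.01]
```

```bash
python3 -m jog '[[[0,0,0,0.03,0],[0,0,0,0.02,0],[0,0,0,0,0],[0,0,0,0,0]]]'
python3 -c "
from meas import *
tilt();to(.6098,-.0696,.0849)"
```

```text
time: 9.8
position: [0.6104, -0.0699, 0.085]
tool_rot: [-0.652, -3.073, -0.004]
ft_force: [-12.7, 2.5, 27.1]
grip_width: 0.004
A 6769 tilt 0.001 zc 0.0851
B 7058 tilt 0.001 zc 0.0918
C 15475 tilt 0.001 zc 0.0904
D 9631 tilt 0.003 zc 0.0903
t 9.85 pos [ 0.6105 -0.0699  0.0851] f [-12.79   1.96  28.07] delta units [0.02 0.   0.  ]
```

The lid is at a hard stop: 28 N gives no further travel, and it is 4.8 mm lower than before. I'll lift off and re-test the edge lightly.

```bash
python3 -m jog '[[[0,0,0,-0.1,0],[0,0,0,-0.4,0],[0,-0.79,0.11,0,0],[0,0,0,0.2,0],[0,0,0,0.14,0],[0,0,0,0.05,0],[0,0,0,0.03,0],[0,0,0,0,0],[0,0,0,0,0]]]'
python3 -c "
from meas import *
tilt();to(.641,-.077,.0849)"
```

```text
time: 10.98
position: [0.64, -0.0787, 0.0852]
tool_rot: [-0.652, -3.072, -0.001]
ft_force: [-3.8, 0.7, 9.8]
grip_width: 0.005
A 12354 tilt 0.001 zc 0.0851
B 10236 tilt 0.0 zc 0.0919
C 7446 tilt 0.003 zc 0.0904
D 5476 tilt 0.003 zc 0.0903
t 11.03 pos [ 0.64   -0.0787  0.0852] f [-4.44  0.88  9.75] delta units [-0.01  0.05  0.01]
```

The edge holds 10 N without tilting. I'll retreat upward and check everything from the top.

```bash
python3 -m jog '[[[0,0,0,-0.3,0],[0,0,0,-1,0],[0,0,0,-1,0],[0,0,0,-1,0],[0,0.8,0,-0.5,0],[0,0.8,0,0,0],[0,0,0,0,0],[0,0,0,0,0]]]'
python3 -c "
from meas import *
im,d,K,P=grab('wrist','w3.png');tilt()
X=pts(d,K,P);w=(im.min(-1)>120)&(X[...,2]>.08)&(X[...,2]<.097)
n,l,st,c=cv2.connectedComponentsWithStats(w.astype(np.uint8))
for i in range(1,n):
  if st[i,4]>60: print(st[i],X[l==i].mean(0).round(4))
to(.609,-.0695,.09)"
```

```text
time: 12.02
position: [0.5825, -0.0528, 0.2358]
tool_rot: [0.651, 3.073, 0.0]
ft_force: [0.8, 1.0, 0.1]
grip_width: 0.005
A 3136 tilt 0.0 zc 0.0851
B 3123 tilt 0.001 zc 0.0918
C 4926 tilt 0.001 zc 0.0904
D 4614 tilt 0.001 zc 0.0904
[220  92  24  25 477] [ 0.4982 -0.0431  0.0907]
[113 113  24  24 448] [ 0.4714 -0.1548  0.0907]
[242 196  22  20 337] [ 0.6102 -0.0698  0.0855]
[146 215  21  19 326] [ 0.5833 -0.1815  0.0922]
t 12.12 pos [ 0.5827 -0.0532  0.2354] f [ 0.17 -0.14  0.84] delta units [-0.76 -0.1   3.64]
```

View pics/w3.png

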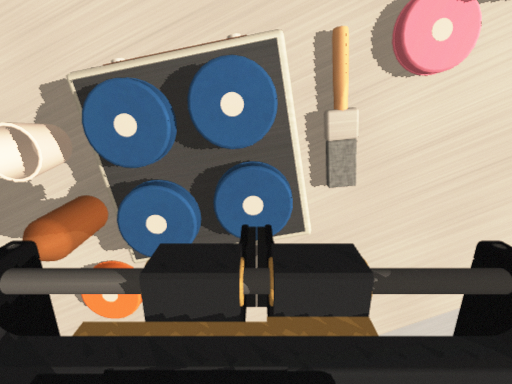

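All four lids are level and centred on their wells: the dots at (232,104), (125,125), (253,205) and (156,224) form a regular square with about 115 mm spacing. The bystanders stand as before and the arm is clear of everything.

```bash
python3 -c "
from h import *
print(job.close_job())"
```

```text
the job is handed in; nothing more can be done
None
```

The loose lid was the far left one (lid3). It is now pressed home, level and firm, and the job was handed in at about 12 s of the 51 s allowed.

- **Finding it:** The near left and near right lids held 11–12 N at the edge with no tilt. The far left lid tilted 0.094 rad at about 1 N and fell level again when released. I did not press the far right lid, since the loose one had already been found.
- **Pressing it home:** Pressed on its middle, the lid went down from 89.9 to 85.1 mm, about 4.8 mm of the catch's 5 mm. It then held 28 N with no further travel, and its edge held 10 N without tilting.
- **Last checks:** All four lids read level to 0.001 rad or better and centred in a regular square. The cup, brush and bottle looked undisturbed in the last picture, but I did not measure their positions. The arm was clear with no contact force.
- **Off plan:** The lids' height after pressing was 85 mm, below the 88–94 mm given for the start, as expected with the catch pushed in. The test presses on the seated lids were heavier than the 1–5 N given for rocking the loose lid. No check failed or disagreed.

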